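# Bring the yellow tin under the filling spout

## Robot

A 6-joint arm with a two-finger parallel gripper is mounted at the origin on the work surface. World frame = base frame: x ahead of the robot, y to its left, z up, the work surface at z = 0. Lengths are in mm, angles in rad, forces in N, time in s.
With the tool pointing down it reaches from about 275 to 750 mm from the base axis. Payload 10.2 kg.
Tool frame: the origin (TCP) lies on the centre line of the jaws, within the pads' length; the fingertips stand 17 mm ahead of it and the grasp point (between the pads) lies 2 mm behind it; z points along the fingers, y is the line along which they close (so a half turn about z gives the same grasp; the last joint's range is limited). The gripper opens to 85 mm and grips with 20 to 120 N. Pads are 22 mm wide; open, the fingers measure 114 mm over their backs; the gripper's body (76 mm by 85 mm) begins 54 mm behind the grasp point. The pads swing forward as they close: fully open they stand 13 mm farther back than shut.
Start: joints at [-1.47, 0.313, 1.498, -0, 1.331, -0.223], TCP at [167.027, -497.728, 221.694] pointing down, gripper open.
Joint ranges: [-2.94, 2.94], [-0.97, 2.17], [0.19, 2.56], [-1.23, 4.37], [0.02, 3.11], [-2.88, 2.88]. Speed limits (rad/s): [2.39, 2.39, 3.01, 3.14, 3.14, 3.14].

## Interface

Orientations are given as a unit quaternion [w, x, y, z].
In Python, from rig import ctrl gives the robot as it stands. The module is installed in compiled form; this text tells all that it offers.
- The arm moves only by the shell command python3 -m jog 'ROWS' [FORCE]. ROWS is JSON, a list of rows, each an object with "delta_pos": the shift along the world's x, y, z in mm, a list of three; "angular": the turn, a rotation vector about the world's x, y, z in rad, a list of three; "fingers": the opening, from 0 (shut) to 1 (fully open). In form: [{"delta_pos": [tx, ty, tz], "angular": [rx, ry, rz], "fingers": fingers}, ...]. A call has 1 to 10 rows; each row is the pose to reach, as a shift and turn from the pose commanded when the call began; what a row does not reach only later rows make up. A row lasts 1/8 s, in which the tool goes at most 62.5 mm and 10.7 degrees, less where a joint would pass 70% of its speed; a pose out of reach is approached as far as the arm can. A call with a gripper value outside its range is refused whole. The fingers move at their own pace and stop on an object; FORCE is the grip in N (left out, the last holds). Time passes only in rows, so rows that repeat a pose let the fingers close. It gives the time, the measured TCP pose, the force, the opening and the grip force at its end, in the units of the state.
- ctrl.sense(): the state, without advancing time (a new reading comes with each control period).
- ctrl.capture(name): name is "scene" or "side" or "wrist"; returns a dict with "pixels" (400x640x3 uint8, blue, green, red), "fx", "fy", "cx", "cy" (pixels), "R" (3x3) and "t" (3): a world point X has camera coordinates R X + t. Camera axes: x right, y down, z forward; pixel columns grow to the right and rows downward; lengths in mm; the calibration is good to about 2 mm. A picture is of the moment at which its call begins. There is no depth.
- ctrl.finish_job(): hands the job in; it is judged then, once.
The state is a dict: "time_s": time; "joints": joint angles; "dq": joint speeds; "tau": joint torques, N m; "eef_pos": TCP position; "ee_rot": TCP orientation; "force": force on the tool from outside, world axes, zero at the start; "wrist_torque": the same for the moment, N m; "grip_width": opening from 0.0 (shut) to 1.0 (fully open); "grip_force": force on a finger pad.
Only numpy, scipy, OpenCV 4.12 (cv2) and the standard library are available. Lean on these libraries where they do the work, as an engineer would, in place of code of your own. Each camera call takes 0.05 s, during which the arm holds its last target. There are 200 camera calls.

## Task

Push on the carousel's upright black posts with a finger to turn it, either way round, until the yellow-lidded tin stands at the orange arrow of the filling station, centred where the spout will come. Then push the orange spout arm round to its stop, so that the spout is over the yellow tin. Do not touch the tins with the fingers or shift them on the carousel, and leave everything else on the bench where it is.

Things in the scene. Friction and masses are not known exactly. Their poses are not given: they have to be found in the camera images.
- station: Fixed grey base plate 16 mm high; origin at its underside on the carousel's vertical turning axis, x axis horizontal, from that axis along the tongue and its orange arrow to the steel column (radius 13 mm) of the spout, 210 mm out; z up. On the bench it lies with x roughly to the robot's left (+y), give or take 20 degrees.
- fill_point (a point): The filling place on the station: 85 mm from the carousel's axis along the station's x axis, at the height of the carousel's top (30 mm above the bench). The yellow tin must be centred here. Fixed.
- carousel_hub (a point): Centre of the carousel's top face, on its turning axis, 30 mm above the bench; turns with the carousel: x axis points to the yellow tin's seat, z up. The carousel is a steel disc of radius 120 mm that turns freely both ways, several turns, and stays where it is left (about 0.12 N m of friction, some damping). Four tins stand loose on it 85 mm from the axis, 90 degrees apart; four spokes stick out between them.
- yellow_seat (a point): Point on the carousel's top face, 85 mm from its axis, where the yellow tin stands; turns with the carousel.
- post1 (a point): Top centre of one of four like upright black posts at the spokes' ends (16 mm diameter, 145 mm from the carousel's axis, free between 32 and 98 mm above the bench; top at 98 mm), 45 degrees anticlockwise from the yellow tin seen from above. Push on its side.
- post2 (a point): Top centre of one of four like upright black posts at the spokes' ends (16 mm diameter, 145 mm from the carousel's axis, free between 32 and 98 mm above the bench; top at 98 mm), 135 degrees anticlockwise from the yellow tin seen from above. Push on its side.
- post3 (a point): Top centre of one of four like upright black posts at the spokes' ends (16 mm diameter, 145 mm from the carousel's axis, free between 32 and 98 mm above the bench; top at 98 mm), 225 degrees anticlockwise from the yellow tin seen from above. Push on its side.
- post4 (a point): Top centre of one of four like upright black posts at the spokes' ends (16 mm diameter, 145 mm from the carousel's axis, free between 32 and 98 mm above the bench; top at 98 mm), 315 degrees anticlockwise from the yellow tin seen from above. Push on its side.
- yellow_tin: Tin with a yellow lid and band and a black filling hole in the lid; 66 mm diameter, 60 mm high, 0.18 to 0.35 kg, loose on the carousel; origin at the centre of its underside. The one to be filled.
- red_tin: Tin with a red lid and band and a black filling hole in the lid; 66 mm diameter, 60 mm high, 0.18 to 0.35 kg, loose on the carousel; origin at the centre of its underside. On one of the other three seats; a bystander.
- blue_tin: Tin with a blue lid and band and a black filling hole in the lid; 66 mm diameter, 60 mm high, 0.18 to 0.35 kg, loose on the carousel; origin at the centre of its underside. On one of the other three seats; a bystander.
- white_tin: Tin with a white lid and band and a black filling hole in the lid; 66 mm diameter, 60 mm high, 0.18 to 0.35 kg, loose on the carousel; origin at the centre of its underside. On one of the other three seats; a bystander.
- spout (a joint): Angle of the spout arm about its upright hinge: 0 parked, with the arm pointing along the station's +y axis (towards the robot); grows anticlockwise seen from above to the stop at 1.571, where the arm points to the carousel's axis and the spout is over the filling place. Starts at 0 to 0.4. Turns with light friction (0.06 N m) and stays where it is left.
- spout_hinge (a point): On the hinge axis of the spout arm, at the arm's mid height, 140 mm above the bench, 210 mm from the carousel's axis along the station's x axis. Fixed. A clear cup of radius 28 mm sits on the hinge up to 203 mm above the bench.
- spout_tip (a point): Mouth of the brass spout (16 mm diameter) under the arm's end, 125 mm from the hinge axis, 112 mm above the bench. The orange arm above it is a bar 18 mm wide, 20 mm high, from 130 to 150 mm above the bench, reaching 136 mm out from the hinge axis.
- tape_roll: Bystander: yellow roll of tape lying flat, 90 mm across, 25 mm high; origin at centre of underside.
- scraper: Bystander: spatula lying on the bench beyond the carousel; origin on its underside.
- mixing_cup: Bystander: white plastic cup, 80 mm across, 90 mm high; origin at centre of underside.
- canister: Bystander: white and blue canister 90 x 130 mm, 200 mm high; origin at centre of underside.
- thinner_bottle: Bystander: grey bottle 66 mm across, 180 mm high; origin at centre of underside.
There are look-alikes about, which are no part of the job. Leave any green or pink look-alike of the yellow_tin alone.

How it is judged:
By the outcome, as a careful person would: the job done as asked, in the order asked, and still so for the second after the job is handed in, with the robot touching nothing.
It also fails if it takes over 72 s, if anything falls off the work surface, if the arm or the gripper's body presses on something with over 40 N, if the wrist force passes 120 N, or if a joint passes its speed limit or range.

## Working session

There is one attempt and no reset: what is moved stays moved. The work goes in short steps, Python scripts to look and compute and a shell command to move; the robot and the scene stay as the last step left them, time stands still between calls to the robot, and variables do not carry over. Pictures are saved under pics/ and viewed, at most 10 in all, crops included, and the job is handed in when it is done.

```bash
mkdir -p pics; cat > h.py <<'E'
import numpy as np, cv2
from rig import ctrl
def ray(c,u,v,z):
    R=np.array(c["R"]);t=np.array(c["t"]);C=-R.T@t
    d=R.T@np.array([(u-c["cx"])/c["fx"],(v-c["cy"])/c["fy"],1.])
    return C+d*(z-C[2])/d[2]
def proj(c,X):
    p=np.array(c["R"])@np.array(X,float)+np.array(c["t"]);return np.array([c["fx"]*p[0]/p[2]+c["cx"],c["fy"]*p[1]/p[2]+c["cy"]])
E
python3 - <<'E'
from h import *
for n in("scene","side"):
    c=ctrl.capture(n);cv2.imwrite(f"pics/{n}0.png",np.array(c["pixels"]));R=np.array(c["R"]);print(n,-R.T@np.array(c["t"]),R[2])
s=ctrl.sense();print(s["eef_pos"],s["ee_rot"],s["time_s"])
E
```

```text
scene [1428.86933535 -731.826526   1041.12406966] [-0.56860837  0.51102171 -0.64462495]
side [574.49299112 734.63274995 844.93936514] [ 0.01836611 -0.69234118 -0.72133652]
[ 167.00674125 -497.48313795  221.20541835] [-5.66635009e-04  9.86922015e-01  1.61197438e-01  3.35592877e-05] 0.1
```

View pics/scene0.png

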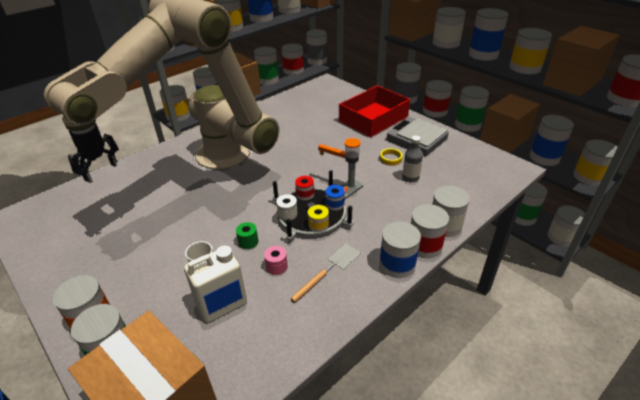

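View pics/side0.png

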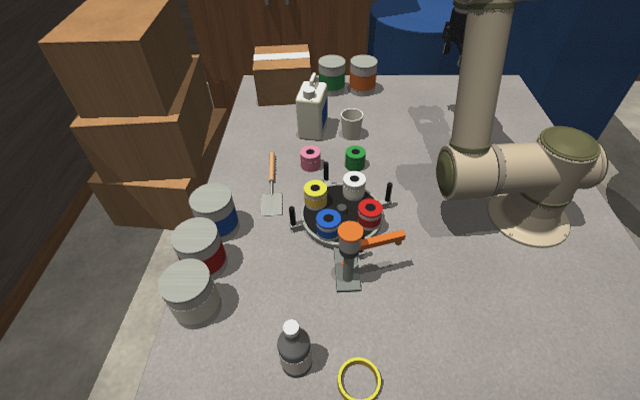

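Scene picture: the carousel is at about (313,205) and the yellow tin at (318,217). In the side view they are at (342,205) and (316,193). The orange arm points towards the robot. The green tin, side (355,157), and the pink tin, side (310,157), stand off the carousel, so they are the look-alikes. I'll enlarge both views to confirm.

```bash
python3 - <<'E'
from h import *
a=cv2.imread("pics/scene0.png")[130:250,255:375];b=cv2.imread("pics/side0.png")[150:300,270:420]
a=cv2.resize(a,(400,400),interpolation=cv2.INTER_CUBIC);b=cv2.resize(b,(400,400),interpolation=cv2.INTER_CUBIC)
cv2.imwrite("pics/crop1.png",np.hstack([a,b]))
E
```

```text
(no output)
```

View pics/crop1.png

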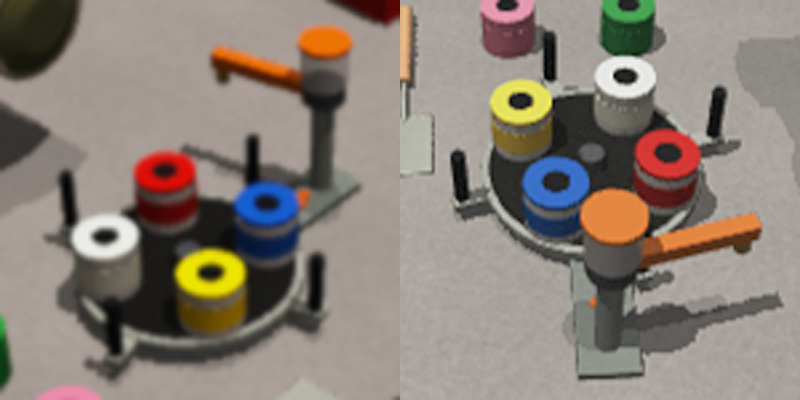

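The crop shows the yellow-lidded tin on the carousel, with its lid hole at crop (211,272) on the left and (520,101) on the right. It sits between white and blue. Next I compute positions from the hole, post and cap pixels.

```bash
cat > m.py <<'E'
from h import *
cs=ctrl.capture("scene");cd=ctrl.capture("side")
S=lambda u,v:(255+(u+.5)/(10/3)-.5,130+(v+.5)/(10/3)-.5)
D=lambda u,v:(270+(u-400+.5)*.375-.5,150+(v+.5)*.375-.5)
E_={"white":((106,237),(626,76)),"red":((165,171),(667,153)),"blue":((268,204),(556,181)),"yellow":((211,272),(520,101))}
T={}
for k,(a,b) in E_.items():
    p=ray(cs,*S(*a),90);q=ray(cd,*D(*b),90);T[k]=(p+q)/2;print(k,p.round(1),q.round(1))
hub=sum(T.values())/4;print("hub",hub)
for k in T:
    d=T[k]-hub;print(k,np.hypot(*d[:2]),np.degrees(np.arctan2(d[1],d[0])))
for n,c,f,ps in(("sc",cs,S,[(67,175),(253,139),(317,257),(113,302)]),("sd",cd,D,[(549,36),(719,90),(459,154)])):
    for a in ps:
        p=ray(c,*f(*a),98);d=p-hub;print("post",n,p.round(1),np.hypot(*d[:2]),np.degrees(np.arctan2(d[1],d[0])))
    
h=[ray(cs,*S(326,42),203),ray(cd,*D(615,214),203)]
for p in h: d=p-hub;print("hinge",p.round(1),np.hypot(*d[:2]),np.degrees(np.arctan2(d[1],d[0])))
# arm end top centre z150
for p in (ray(cs,*S(217,56),150),ray(cd,*D(756,224),150)): d=p-(h[0]+h[1])/2;print("armend",p.round(1),np.hypot(*d[:2]),np.degrees(np.arctan2(d[1],d[0])))
E
python3 m.py
```

```text
white [516.8 -68.5  90. ] [509.5 -66.6  90. ]
red [477.1  44.1  90. ] [472.1  47.5  90. ]
blue [591.7  83.4  90. ] [584.8  85.8  90. ]
yellow [628.  -28.6  90. ] [624.6 -27.   90. ]
hub [550.58293243   8.76361885  90.        ]
white 85.00289302231863 -116.1436482638678
red 84.51307060916625 154.0080318239835
blue 84.69311257392607 63.5773857576014
yellow 84.10211452609113 -25.779498435545122
post sc [419.1 -40.   98. ] 140.23061004863607 -159.6391563531644
post sc [508.8 141.7  98. ] 139.34253415719505 107.45260598114726
post sc [690.  54.  98.] 146.5955333904212 17.962811666565255
post sc [ 602.  -129.2   98. ] 147.2592518933338 -69.56827365364695
post sd [ 594.8 -123.8   98. ] 139.70992095893732 -71.5326290164585
post sd [411.6 -36.7  98. ] 146.26877955424314 -161.89297262773158
post sd [683.   57.4  98. ] 141.1007924210672 20.16245092098963
hinge [542.7 214.5 203. ] 205.9014689823815 92.20742586840947
hinge [534.5 218.2 203. ] 210.0810650489794 94.38726072099938
armend [423.1 169.9 150. ] 124.52098557217774 -158.09473549798193
armend [407.8 185.9 150. ] 134.27744075654294 -166.9042076233213
```

```bash
python3 -m jog '[{"delta_pos":[239,496,0],"angular":[0,0,-0.25],"fingers":0},{"delta_pos":[239,496,0],"angular":[0,0,-0.25],"fingers":0},{"delta_pos":[239,496,0],"angular":[0,0,-0.25],"fingers":0},{"delta_pos":[239,496,0],"angular":[0,0,-0.25],"fingers":0},{"delta_pos":[239,496,0],"angular":[0,0,-0.25],"fingers":0},{"delta_pos":[239,496,0],"angular":[0,0,-0.25],"fingers":0},{"delta_pos":[239,496,0],"angular":[0,0,-0.25],"fingers":0},{"delta_pos":[239,496,0],"angular":[0,0,-0.25],"fingers":0},{"delta_pos":[239,496,0],"angular":[0,0,-0.25],"fingers":0},{"delta_pos":[239,496,0],"angular":[0,0,-0.25],"fingers":0}]'
python3 - <<'E'
from h import *
s=ctrl.sense();print(s["eef_pos"],s["ee_rot"],s["time_s"],s["joints"])
c=ctrl.capture("wrist");cv2.imwrite("pics/w0.png",np.array(c["pixels"]))
E
```

```text
time_s: 1.45
eef_pos: [406.4, 0.8, 221.5]
ee_rot: [-0.0, 0.999, 0.04, -0.0]
force: [-0.9, -0.2, -1.4]
grip_width: -0.004
grip_force: 0.0
[406.44740832   0.81585358 221.50288285] [-2.09237712e-04  9.99216853e-01  3.95678379e-02 -1.55172776e-04] 1.45 [-2.88387351e-01  4.72486084e-02  1.81969426e+00  3.09643388e-04
  1.27507840e+00  1.20316233e+00]
```

View pics/w0.png

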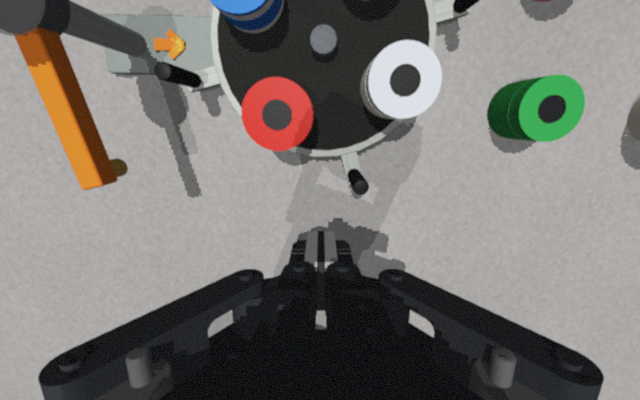

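The wrist view shows the closed fingertips at (320,245) on the station side of post3, whose top is at (358,180). The arrow is at (170,44). The gap is about as computed, so I descend.

```bash
python3 -m jog '[{"delta_pos":[0,0,-50],"angular":[0,0,0],"fingers":0},{"delta_pos":[0,0,-100],"angular":[0,0,0],"fingers":0},{"delta_pos":[0,0,-137],"angular":[0,0,0],"fingers":0},{"delta_pos":[0,0,-137],"angular":[0,0,0],"fingers":0}]'
python3 - <<'E'
import numpy as np
# finger arc from angle -176 (TCP 406,1) about hub; call-relative deltas
H=np.array([550.6,8.8])
P=lambda a:H+145*np.array([np.cos(np.radians(a)),np.sin(np.radians(a))])
for a0 in(-176,-154,-114,-74):
    print(a0,P(a0).round(1),[(a,*(P(a)-P(a0)).round(0)) for a in range(a0+2,a0+42,2)])
E
```

```text
time_s: 2.0
eef_pos: [404.5, -2.5, 83.4]
ee_rot: [-0.001, 0.999, 0.036, -0.002]
force: [0.9, -0.0, -0.2]
grip_width: 0.001
grip_force: 0.0
-176 [406.   -1.3] [(-174, np.float64(0.0), np.float64(-5.0)), (-172, np.float64(1.0), np.float64(-10.0)), (-170, np.float64(2.0), np.float64(-15.0)), (-168, np.float64(3.0), np.float64(-20.0)), (-166, np.float64(4.0), np.float64(-25.0)), (-164, np.float64(5.0), np.float64(-30.0)), (-162, np.float64(7.0), np.float64(-35.0)), (-160, np.float64(8.0), np.float64(-39.0)), (-158, np.float64(10.0), np.float64(-44.0)), (-156, np.float64(12.0), np.float64(-49.0)), (-154, np.float64(14.0), np.float64(-53.0)), (-152, np.float64(17.0), np.float64(-58.0)), (-150, np.float64(19.0), np.float64(-62.0)), (-148, np.float64(22.0), np.float64(-67.0)), (-146, np.float64(24.0), np.float64(-71.0)), (-144, np.float64(27.0), np.float64(-75.0)), (-142, np.float64(30.0), np.float64(-79.0)), (-140, np.float64(34.0), np.float64(-83.0)), (-138, np.float64(37.0), np.float64(-87.0)), (-136, np.float64(40.0), np.float64(-91.0))]
-154 [420.3 -54.8] [(-152, np.float64(2.0), np.flo
[... 1937 characters left out ...]
loat64(7.0)), (-64, np.float64(24.0), np.float64(9.0)), (-62, np.float64(28.0), np.float64(11.0)), (-60, np.float64(33.0), np.float64(14.0)), (-58, np.float64(37.0), np.float64(16.0)), (-56, np.float64(41.0), np.float64(19.0)), (-54, np.float64(45.0), np.float64(22.0)), (-52, np.float64(49.0), np.float64(25.0)), (-50, np.float64(53.0), np.float64(28.0)), (-48, np.float64(57.0), np.float64(32.0)), (-46, np.float64(61.0), np.float64(35.0)), (-44, np.float64(64.0), np.float64(39.0)), (-42, np.float64(68.0), np.float64(42.0)), (-40, np.float64(71.0), np.float64(46.0)), (-38, np.float64(74.0), np.float64(50.0)), (-36, np.float64(77.0), np.float64(54.0)), (-34, np.float64(80.0), np.float64(58.0))]
```

```bash
python3 -m jog '[{"delta_pos":[0,-5,0],"angular":[0,0,0.035],"fingers":0},{"delta_pos":[1,-10,0],"angular":[0,0,0.07],"fingers":0},{"delta_pos":[2,-13,0],"angular":[0,0,0.09],"fingers":0},{"delta_pos":[2,-16,0],"angular":[0,0,0.11],"fingers":0},{"delta_pos":[3,-20,0],"angular":[0,0,0.14],"fingers":0},{"delta_pos":[4,-25,0],"angular":[0,0,0.175],"fingers":0},{"delta_pos":[6,-32,0],"angular":[0,0,0.225],"fingers":0},{"delta_pos":[8,-39,0],"angular":[0,0,0.28],"fingers":0},{"delta_pos":[11,-46,0],"angular":[0,0,0.33],"fingers":0},{"delta_pos":[14,-53,0],"angular":[0,0,0.385],"fingers":0}]'
python3 -m jog '[{"delta_pos":[5,-9,0],"angular":[0,0,0.07],"fingers":0},{"delta_pos":[10,-18,0],"angular":[0,0,0.14],"fingers":0},{"delta_pos":[16,-26,0],"angular":[0,0,0.21],"fingers":0},{"delta_pos":[23,-33,0],"angular":[0,0,0.28],"fingers":0},{"delta_pos":[30,-41,0],"angular":[0,0,0.35],"fingers":0},{"delta_pos":[37,-48,0],"angular":[0,0,0.42],"fingers":0},{"delta_pos":[45,-54,0],"angular":[0,0,0.49],"fingers":0},{"delta_pos":[53,-59,0],"angular":[0,0,0.56],"fingers":0},{"delta_pos":[62,-64,0],"angular":[0,0,0.63],"fingers":0},{"delta_pos":[71,-69,0],"angular":[0,0,0.70],"fingers":0}]'
python3 -m jog '[{"delta_pos":[9,-4,0],"angular":[0,0,0.07],"fingers":0},{"delta_pos":[19,-7,0],"angular":[0,0,0.14],"fingers":0},{"delta_pos":[29,-9,0],"angular":[0,0,0.21],"fingers":0},{"delta_pos":[39,-11,0],"angular":[0,0,0.28],"fingers":0},{"delta_pos":[49,-12,0],"angular":[0,0,0.35],"fingers":0},{"delta_pos":[59,-13,0],"angular":[0,0,0.42],"fingers":0},{"delta_pos":[69,-12,0],"angular":[0,0,0.49],"fingers":0},{"delta_pos":[79,-11,0],"angular":[0,0,0.56],"fingers":0},{"delta_pos":[89,-9,0],"angular":[0,0,0.63],"fingers":0},{"delta_pos":[99,-7,0],"angular":[0,0,0.70],"fingers":0}]'
python3 - <<'E'
from h import *
print(ctrl.sense()["joints"])
I=[]
for n in("scene","side"):
    c=ctrl.capture(n);I.append(np.array(c["pixels"]))
a=cv2.resize(I[0][130:250,255:375],(400,400),interpolation=cv2.INTER_CUBIC);b=cv2.resize(I[1][150:300,270:420],(400,400),interpolation=cv2.INTER_CUBIC)
cv2.imwrite("pics/crop2.png",np.hstack([a,b]))
E
```

```text
time_s: 3.25
eef_pos: [420.2, -55.0, 85.1]
ee_rot: [-0.0, 0.974, 0.228, 0.0]
force: [1.1, 1.6, 0.3]
grip_width: 0.0
grip_force: 0.6
time_s: 4.5
eef_pos: [491.1, -123.9, 85.0]
ee_rot: [-0.0, 0.836, 0.549, -0.0]
force: [-1.0, 2.7, -0.9]
grip_width: -0.002
grip_force: 0.6
time_s: 5.75
eef_pos: [590.0, -130.8, 85.0]
ee_rot: [-0.0, 0.597, 0.802, -0.0]
force: [-0.6, -0.1, 1.2]
grip_width: -0.001
grip_force: 0.6
[-4.11802809e-01  6.15469124e-01  1.41058645e+00 -1.16734106e-04
  1.11643121e+00 -7.02215656e-01]
```

View pics/crop2.png

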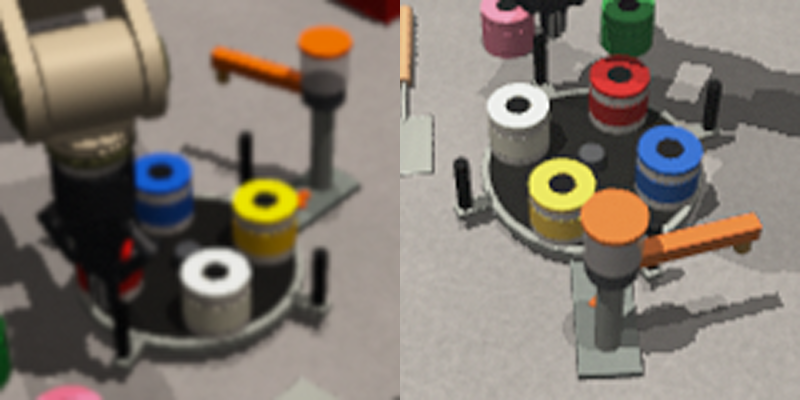

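The carousel turned cleanly. The yellow tin's hole is now at crop (265,199) and (562,184), just short of the arrow. I compute the angle left to turn.

```bash
cat > ang.py <<'E'
from h import *
exec(open("m.py").read().split("E_=")[0].split("\n",1)[1])
H=np.array([550.6,8.8]);B=np.array([3.,-1.5])
def ang(p,b):
    d=p[:2]-b-H;return np.hypot(*d).round(1),np.degrees(np.arctan2(d[1],d[0])).round(2)
# per-camera bias: scene +B, side -B
E
python3 - <<'E'
from ang import *
for k,a,b in(("yellow",(265,199),(562,184)),("white",(215,271),(519,105)),("blue",(162,173),(670,150)),("red",None,(620,75))):
    print(k,a and ang(ray(cs,*S(*a),90),B),ang(ray(cd,*D(*b),90),-B))
for a,b in(((326,42),(615,214)),): print("hinge",ang(ray(cs,*S(*a),203),B*1.3),ang(ray(cd,*D(*b),203),-B*1.3))
# base-plate corners and cap via ellipse on orange mask
for n,c in(("scene",cs),("side",cd)):
    im=np.array(c["pixels"]);h=cv2.cvtColor(im,cv2.COLOR_BGR2HSV)
    m=cv2.inRange(h,(5,150,90),(17,255,255));k,_,st,ce=cv2.connectedComponentsWithStats(m)
    for i in range(1,k):
        u,v=ce[i]
        if st[i,4]>8 and 255<u<420 and 130<v<300: print(n,st[i],ce[i].round(1),ray(c,u,v,16).round(1),ang(ray(c,u,v,16),B*(1 if n=="scene" else -1)))
E
```

```text
yellow (np.float64(85.1), np.float64(69.23)) (np.float64(85.3), np.float64(68.53))
white (np.float64(82.6), np.float64(-22.92)) (np.float64(83.9), np.float64(-21.85))
blue (np.float64(82.7), np.float64(157.0)) (np.float64(85.5), np.float64(157.26))
red None (np.float64(84.6), np.float64(-111.95))
hinge (np.float64(208.0), np.float64(93.27)) (np.float64(207.8), np.float64(93.36))
scene [345 138  16  10 127] [352.1 142.4] [344.4 423.9  16. ] (np.float64(466.2), np.float64(116.66))
scene [319 144  26  11 110] [331.3 149.1] [319.6 326.5  16. ] (np.float64(395.8), np.float64(126.25))
scene [344 187   4   6  17] [345.2 189.1] [545.4 180.7  16. ] (np.float64(173.6), np.float64(92.7))
scene [292 275  31  26  50] [306.  289.6] [ 792.3 -228.1   16. ] (np.float64(335.2), np.float64(-44.61))
side [337 220  27  22 442] [350.1 230.9] [523.4  71.4  16. ] (np.float64(65.7), np.float64(111.59))
side [360 230  45  20 422] [382.1 239.2] [436.1  99.7  16. ] (np.float64(143.0), np.float64(141.28))
```

```bash
python3 -m jog '[{"delta_pos":[5,1,0],"angular":[0,0,0.035],"fingers":0},{"delta_pos":[10,3,0],"angular":[0,0,0.07],"fingers":0},{"delta_pos":[16,6,0],"angular":[0,0,0.12],"fingers":0},{"delta_pos":[23,9,0],"angular":[0,0,0.17],"fingers":0},{"delta_pos":[30,12,0],"angular":[0,0,0.22],"fingers":0},{"delta_pos":[36,15,0],"angular":[0,0,0.27],"fingers":0},{"delta_pos":[41,19,0],"angular":[0,0,0.315],"fingers":0},{"delta_pos":[45,22,0],"angular":[0,0,0.35],"fingers":0},{"delta_pos":[48,24,0],"angular":[0,0,0.375],"fingers":0},{"delta_pos":[49,25,0],"angular":[0,0,0.385],"fingers":0}]'
python3 - <<'E'
from h import *
I=[]
for n in("scene","side"):
    c=ctrl.capture(n);I.append(np.array(c["pixels"]))
a=cv2.resize(I[0][130:250,255:375],(400,400),interpolation=cv2.INTER_CUBIC);b=cv2.resize(I[1][150:300,270:420],(400,400),interpolation=cv2.INTER_CUBIC)
cv2.imwrite("pics/crop3.png",np.hstack([a,b]))
E
```

```text
time_s: 7.2
eef_pos: [639.2, -105.6, 84.7]
ee_rot: [0.0, 0.434, 0.901, -0.0]
force: [-0.7, -0.2, 0.5]
grip_width: 0.001
grip_force: 0.5
```

View pics/crop3.png

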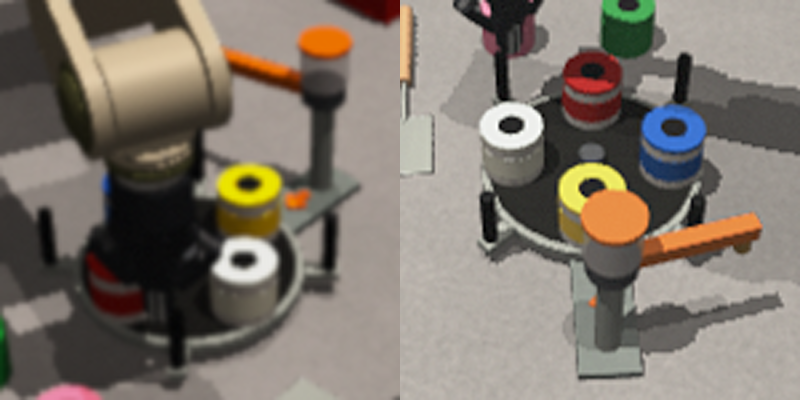

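The yellow tin is almost at the arrow, with its hole at crop (249,184) left and about (592,187) right. I measure again.

```bash
python3 - <<'E'
from ang import *
for k,a,b in(("yellow",(249,184),(592,187)),("white",(244,260),(512,125)),("blue",None,(674,126)),("red",None,(593,70))):
    print(k,a and ang(ray(cs,*S(*a),90),B),ang(ray(cd,*D(*b),90),-B))
# dark hole centroids, near predicted
for n,c,f,L in(("sc",cs,S,[(249,184),(244,260)]),("sd",cd,D,[(512,125),(674,126),(593,70)])):
    g=cv2.cvtColor(np.array(c["pixels"]),cv2.COLOR_BGR2GRAY)
    for a in L:
        u,v=f(*a);w=g[int(v)-4:int(v)+6,int(u)-6:int(u)+8].astype(float)
        wt=np.clip(80-w,0,None);y,x=np.mgrid[int(v)-4:int(v)+6,int(u)-6:int(u)+8]
        p=(wt*x).sum()/wt.sum(),(wt*y).sum()/wt.sum();print(n,(round(u,1),round(v,1)),p,ang(ray(c,*p,90),B if n=="sc" else -B))
E
```

```text
yellow (np.float64(84.9), np.float64(89.41)) (np.float64(83.1), np.float64(88.93))
white (np.float64(83.9), np.float64(-0.63)) (np.float64(84.1), np.float64(-1.03))
blue None (np.float64(85.3), np.float64(-179.34))
red None (np.float64(86.4), np.float64(-91.37))
sc (329.4, 184.8) (np.float64(329.0472027972028), np.float64(184.63986013986013)) (np.float64(84.9), np.float64(90.47))
sc (327.9, 207.6) (np.float64(327.5503978779841), np.float64(207.4549071618037)) (np.float64(82.5), np.float64(-0.67))
sd (311.7, 196.6) (np.float64(311.1081985499163), np.float64(196.5147796988288)) (np.float64(85.8), np.float64(-1.13))
sd (372.4, 196.9) (np.float64(372.20275482093666), np.float64(197.40330578512396)) (np.float64(84.6), np.float64(179.45))
sd (342.1, 175.9) (np.float64(342.4165338645418), np.float64(175.2352589641434)) (np.float64(89.5), np.float64(-92.02))
```

```bash
python3 -m jog '[{"delta_pos":[2,1.5,0],"angular":[0,0,0.015],"fingers":0},{"delta_pos":[4,3,0],"angular":[0,0,0.03],"fingers":0},{"delta_pos":[6,5,0],"angular":[0,0,0.05],"fingers":0},{"delta_pos":[7.2,6.2,0],"angular":[0,0,0.06],"fingers":0},{"delta_pos":[7.8,6.8,0],"angular":[0,0,0.07],"fingers":0},{"delta_pos":[7.8,6.8,0],"angular":[0,0,0.07],"fingers":0},{"delta_pos":[4,-4,0],"angular":[0,0,0.07],"fingers":0},{"delta_pos":[0,-15,0],"angular":[0,0,0.07],"fingers":0},{"delta_pos":[0,-15,60],"angular":[0,0,0.07],"fingers":0},{"delta_pos":[0,-15,120],"angular":[0,0,0.07],"fingers":0}]'
python3 - <<'E'
from h import *
print(ctrl.sense()["eef_pos"],ctrl.sense()["joints"])
E
```

```text
time_s: 8.65
eef_pos: [638.4, -121.7, 206.1]
ee_rot: [-0.0, 0.403, 0.915, -0.0]
force: [0.6, -0.3, 0.4]
grip_width: 0.0
grip_force: 0.0
[ 638.4044091  -121.69019502  206.08774169] [-3.68280216e-01  6.07865940e-01  1.09393583e+00  8.82848225e-06
  1.44075191e+00 -1.11021319e+00]
```

```bash
python3 -m jog '[{"delta_pos":[0,0,60],"angular":[0,0,-0.18],"fingers":0},{"delta_pos":[-40,20,124],"angular":[0,0,-0.36],"fingers":0},{"delta_pos":[-80,40,124],"angular":[0,0,-0.54],"fingers":0},{"delta_pos":[-110,70,124],"angular":[0,0,-0.72],"fingers":0},{"delta_pos":[-140,100,124],"angular":[0,0,-0.9],"fingers":0},{"delta_pos":[-170,130,124],"angular":[0,0,-1.08],"fingers":0},{"delta_pos":[-200,160,124],"angular":[0,0,-1.26],"fingers":0},{"delta_pos":[-218,190,124],"angular":[0,0,-1.44],"fingers":0},{"delta_pos":[-218,212,124],"angular":[0,0,-1.62],"fingers":0},{"delta_pos":[-218,212,124],"angular":[0,0,-1.8],"fingers":0}]'
python3 -m jog '[{"delta_pos":[0,0,0],"angular":[0,0,-0.18],"fingers":0},{"delta_pos":[0,0,0],"angular":[0,0,-0.36],"fingers":0},{"delta_pos":[0,0,0],"angular":[0,0,-0.44],"fingers":0},{"delta_pos":[0,0,0],"angular":[0,0,-0.44],"fingers":0},{"delta_pos":[0,0,0],"angular":[0,0,-0.44],"fingers":0}]'
python3 - <<'E'
from h import *
c=ctrl.capture("wrist");cv2.imwrite("pics/w1.png",np.array(c["pixels"]))
import pickle;pickle.dump(c,open("w1.pkl","wb"))
for X in([550.6,8.8,30],[545.7,93.6,90],[539,216,203]):print(proj(c,X))
E
```

```text
time_s: 9.9
eef_pos: [420.7, 91.8, 328.9]
ee_rot: [0.0, 0.968, 0.252, 0.0]
force: [-0.2, -0.6, -0.2]
grip_width: 0.0
grip_force: 0.0
time_s: 10.52
eef_pos: [421.0, 91.0, 328.8]
ee_rot: [0.0, 0.999, 0.037, 0.0]
force: [-0.2, -0.0, -0.3]
grip_width: -0.001
grip_force: 0.0
[384.49584963  76.4517368 ]
[325.59845378  68.33688596]
[184.39159074  43.22097522]
```

View pics/w1.png

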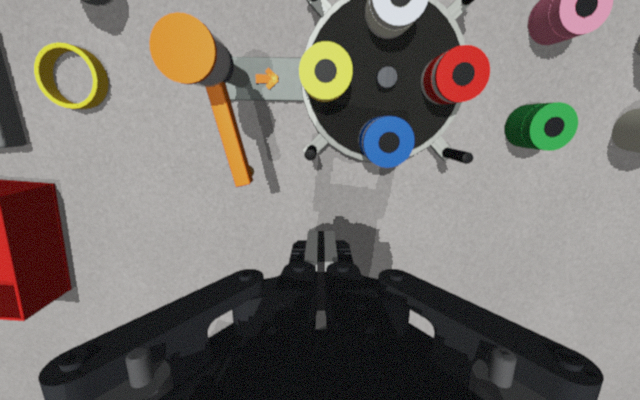

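The wrist view shows the yellow tin (hole about (325,70)) between the hub boss (387,76) and the column, in line with the tongue and arrow (267,77). The spout arm runs from the cap (183,47) to its end at (243,184). I compute the error from this one view.

```bash
python3 - <<'E'
from h import *
import pickle
c=pickle.load(open("w1.pkl","rb"));im=np.array(c["pixels"]);h=cv2.cvtColor(im,cv2.COLOR_BGR2HSV);g=cv2.cvtColor(im,cv2.COLOR_BGR2GRAY)
T={}
for k,(u,v) in dict(yellow=(325,70),red=(463,73),blue=(388,142)).items():
    s=14;w=np.clip(90-g[v-s:v+s+1,u-s:u+s+1].astype(float),0,None);y,x=np.mgrid[v-s:v+s+1,u-s:u+s+1]
    T[k]=ray(c,(w*x).sum()/w.sum(),(w*y).sum()/w.sum(),90)
hub=(T["yellow"]+T["red"])/2; print({k:v.round(1) for k,v in T.items()},"hub(y,r)",hub.round(1),np.linalg.norm(T["yellow"]-T["red"]))
A=lambda d:np.degrees(np.arctan2(d[1],d[0]))
print("yellow ang",A(T["yellow"]-hub),"blue",A(T["blue"]-hub)-90+360)
m=cv2.inRange(h,(5,120,90),(17,255,255));k,L,st,ce=cv2.connectedComponentsWithStats(m)
for i in range(1,k):
    if st[i,4]>40:
        print(st[i],ce[i])
        if st[i,4]<600:p=ray(c,*ce[i],16);print("arrow",p,A(p-hub))
mm=np.uint8(L==1+np.argmax(st[1:,4]))*255
cap=cv2.morphologyEx(mm,cv2.MORPH_OPEN,cv2.getStructuringElement(cv2.MORPH_ELLIPSE,(31,31)))
M=cv2.moments(cap,True);p=(M["m10"]/M["m00"],M["m01"]/M["m00"]);H=ray(c,*p,203);print("cap",p,H,np.hypot(*(H-hub)[:2]),A(H-hub))
# tongue edges columns 240..298
e=[[],[]]
for u in range(244,296,3):
    col=cv2.GaussianBlur(im,(3,3),0)[:,u].astype(int); d=col[:,0]-col[:,2]
    gr=np.gradient(d.astype(float)); e[0].append((u,50+np.argmax(gr[50:66])));e[1].append((u,92+np.argmin(gr[92:108])))
for E in e:
    vx,vy,x0,y0=cv2.fitLine(np.float32(E),cv2.DIST_HUBER,0,.01,.01).ravel();q=[ray(c,x0+s*vx,y0+s*vy,16) for s in(-25,25)];print("edge",(x0,y0),q[0].round(1),q[1].round(1),A(q[0]-q[1]),A(q[1]-q[0]))
print("hub boss",ray(c,387.5,76,30))
E
```

```text
{'yellow': array([543.4,  93.5,  90. ]), 'red': array([552.5, -75.8,  90. ]), 'blue': array([463. ,   4.4,  90. ])} hub(y,r) [548.    8.9  90. ] 169.59491154200953
yellow ang 93.06645274060722 blue 92.97618099487977
[150  14  66  70 274] [177.81386861  56.73357664]
arrow [556.50810411 307.58013142  16.        ] 88.36286522120692
[256  68  16  16 145] [263.39310345  76.94482759]
arrow [538.53441758 183.50126023  16.        ] 93.09285030709398
[206  83  45 104 791] [226.26675095 124.96333755]Traceback (most recent call last):
  File "<stdin>", line 18, in <module>
ZeroDivisionError: float division by zero
```

The yellow tin sits at 93.0° against 93.1° for the arrow and 93.3° for the hinge, so it is under 0.5 mm off. The arm comes next; I locate its end.

```bash
python3 - <<'E'
from h import *
import pickle
c=pickle.load(open("w1.pkl","rb"))
print("cap",ray(c,182.5,47.5,203),"end",ray(c,243,184,150),"mid",ray(c,226,125,150))
E
```

```text
cap [535.52411801 217.76018799 203.        ] end [406.90014796 178.40616265 150.        ] mid [471.29815033 197.3766861  150.        ]
```

```bash
python3 -m jog '[{"delta_pos":[13,60,0],"angular":[0,0,-0.1],"fingers":0},{"delta_pos":[13,115,0],"angular":[0,0,-0.15],"fingers":0},{"delta_pos":[13,136,0],"angular":[0,0,-0.15],"fingers":0},{"delta_pos":[13,136,0],"angular":[0,0,-0.15],"fingers":0},{"delta_pos":[13,136,-60],"angular":[0,0,-0.15],"fingers":0},{"delta_pos":[13,136,-115],"angular":[0,0,-0.15],"fingers":0},{"delta_pos":[13,136,-160],"angular":[0,0,-0.15],"fingers":0},{"delta_pos":[13,136,-184],"angular":[0,0,-0.15],"fingers":0},{"delta_pos":[13,136,-184],"angular":[0,0,-0.15],"fingers":0}]'
python3 - <<'E'
import numpy as np
H=np.array([537,218.])
P=lambda a:H+103*np.array([np.cos(np.radians(a)),np.sin(np.radians(a))])
for a0,n in((175,40),(215,40),(255,10)):
    print(a0,P(a0).round(1),[(a-a0,*(P(a)-P(a0)).round(0).astype(int).tolist()) for a in range(a0+2,a0+n+2,2)])
E
```

```text
time_s: 11.7
eef_pos: [433.5, 226.1, 143.7]
ee_rot: [0.001, 0.999, -0.038, -0.001]
force: [0.1, 0.0, -0.3]
grip_width: -0.0
grip_force: 0.0
175 [434.4 227. ] [(2, 0, -4), (4, 0, -7), (6, 0, -11), (8, 0, -14), (10, 0, -18), (12, 0, -22), (14, 1, -25), (16, 2, -29), (18, 2, -32), (20, 3, -36), (22, 4, -39), (24, 5, -43), (26, 6, -46), (28, 8, -49), (30, 9, -53), (32, 11, -56), (34, 13, -59), (36, 14, -62), (38, 16, -65), (40, 18, -68)]
215 [452.6 158.9] [(2, 2, -3), (4, 4, -6), (6, 7, -8), (8, 9, -11), (10, 12, -14), (12, 14, -16), (14, 17, -19), (16, 20, -21), (18, 22, -23), (20, 25, -25), (22, 28, -27), (24, 31, -29), (26, 34, -31), (28, 38, -33), (30, 41, -34), (32, 44, -36), (34, 47, -37), (36, 51, -38), (38, 54, -39), (40, 58, -40)]
255 [510.3 118.5] [(2, 3, -1), (4, 7, -2), (6, 11, -2), (8, 14, -3), (10, 18, -3)]
```

```bash
python3 -m jog '[{"delta_pos":[0,-7,0],"angular":[0,0,0.07],"fingers":0},{"delta_pos":[0,-14,0],"angular":[0,0,0.14],"fingers":0},{"delta_pos":[0,-20,0],"angular":[0,0,0.19],"fingers":0},{"delta_pos":[1,-25,0],"angular":[0,0,0.245],"fingers":0},{"delta_pos":[2,-32,0],"angular":[0,0,0.315],"fingers":0},{"delta_pos":[4,-39,0],"angular":[0,0,0.385],"fingers":0},{"delta_pos":[6,-46,0],"angular":[0,0,0.455],"fingers":0},{"delta_pos":[9,-53,0],"angular":[0,0,0.525],"fingers":0},{"delta_pos":[13,-59,0],"angular":[0,0,0.595],"fingers":0},{"delta_pos":[18,-68,0],"angular":[0,0,0.70],"fingers":0}]'
python3 -m jog '[{"delta_pos":[4,-6,0],"angular":[0,0,0.07],"fingers":0},{"delta_pos":[9,-11,0],"angular":[0,0,0.14],"fingers":0},{"delta_pos":[14,-16,0],"angular":[0,0,0.21],"fingers":0},{"delta_pos":[20,-21,0],"angular":[0,0,0.28],"fingers":0},{"delta_pos":[25,-25,0],"angular":[0,0,0.35],"fingers":0},{"delta_pos":[31,-29,0],"angular":[0,0,0.42],"fingers":0},{"delta_pos":[38,-33,0],"angular":[0,0,0.49],"fingers":0},{"delta_pos":[44,-36,0],"angular":[0,0,0.56],"fingers":0},{"delta_pos":[51,-38,0],"angular":[0,0,0.63],"fingers":0},{"delta_pos":[54,-39,0],"angular":[0,0,0.665],"fingers":0}]'
python3 - <<'E'
from h import *
c=ctrl.capture("wrist");cv2.imwrite("pics/w2.png",np.array(c["pixels"]))
E
```

```text
time_s: 12.95
eef_pos: [452.9, 158.6, 146.4]
ee_rot: [0.0, 0.951, 0.308, 0.001]
force: [-0.4, -1.1, 0.5]
grip_width: -0.0
grip_force: 0.0
time_s: 14.2
eef_pos: [506.9, 119.7, 146.1]
ee_rot: [0.001, 0.799, 0.601, 0.001]
force: [0.2, 0.3, -0.0]
grip_width: 0.0
grip_force: 0.0
```

View pics/w2.png

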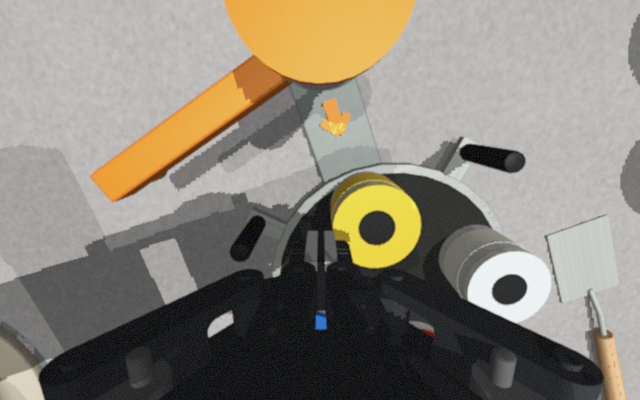

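The wrist view shows the arm from (270,75) to (105,185), with the finger at (320,240) below the cap. The arm does not seem to have followed the finger, so I check with rays and forces.

```bash
python3 - <<'E'
from h import *
c=ctrl.capture("wrist")
for n,u in(("root",(270,75)),("endL",(92,178)),("endR",(117,200))):print(n,ray(c,*u,150).round(1))
print("tip proj",[proj(c,[507,120,z]).round(0) for z in(129,116)])
I=[np.array(ctrl.capture(n)["pixels"]) for n in("scene","side")]
a=cv2.resize(I[0][130:250,255:375],(400,400),interpolation=cv2.INTER_CUBIC);b=cv2.resize(I[1][150:300,270:420],(400,400),interpolation=cv2.INTER_CUBIC)
cv2.imwrite("pics/crop4.png",np.hstack([a,b]))
E
```

```text
root [507.3 207.  150. ]
endL [405.  185.7 150. ]
endR [412.  171.6 150. ]
tip proj [array([321., 228.]), array([321., 221.])]
```

View pics/crop4.png

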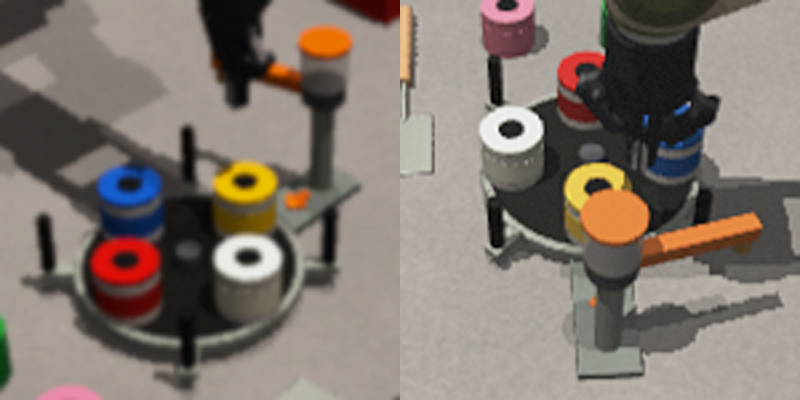

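The arm is unmoved at 197°, so the finger passed over it. I triangulate the fingertip from scene crop (236,104) and side crop (640,167) before lowering further.

```bash
python3 - <<'E'
from ang import *
print(ctrl.sense()["eef_pos"])
for z in(115,130,145,160):print(z,(ray(cs,*S(236,104),z)-[*B,0]).round(1),(ray(cd,*D(640,167),z)+[*B,0]).round(1))
E
```

```text
[505.90403249 120.30290804 144.92593299]
115 [463.8 158.1 115. ] [505.9  87.3 115. ]
130 [479.4 143.7 130. ] [507.4 100.6 130. ]
145 [494.9 129.3 145. ] [508.9 113.9 145. ]
160 [510.5 114.9 160. ] [510.4 127.1 160. ]
```

The rays meet near z≈153, so the shut fingertip is really about 8 mm above TCP height. I go back over the arm and come in lower, with TCP at z≈120. That clears the tins under either tip figure.

```bash
python3 -m jog '[{"delta_pos":[0,0,50],"angular":[0,0,-0.1],"fingers":0},{"delta_pos":[-25,35,55],"angular":[0,0,-0.27],"fingers":0},{"delta_pos":[-50,75,55],"angular":[0,0,-0.45],"fingers":0},{"delta_pos":[-72,107,55],"angular":[0,0,-0.63],"fingers":0},{"delta_pos":[-72,107,55],"angular":[0,0,-0.81],"fingers":0},{"delta_pos":[-72,107,55],"angular":[0,0,-0.99],"fingers":0},{"delta_pos":[-72,107,55],"angular":[0,0,-1.17],"fingers":0},{"delta_pos":[-72,107,0],"angular":[0,0,-1.35],"fingers":0},{"delta_pos":[-72,107,-25],"angular":[0,0,-1.365],"fingers":0},{"delta_pos":[-72,107,-25],"angular":[0,0,-1.365],"fingers":0}]'
python3 -m jog '[{"delta_pos":[0,-7,0],"angular":[0,0,0.07],"fingers":0},{"delta_pos":[0,-14,0],"angular":[0,0,0.14],"fingers":0},{"delta_pos":[0,-20,0],"angular":[0,0,0.19],"fingers":0},{"delta_pos":[1,-25,0],"angular":[0,0,0.245],"fingers":0},{"delta_pos":[2,-32,0],"angular":[0,0,0.315],"fingers":0},{"delta_pos":[4,-39,0],"angular":[0,0,0.385],"fingers":0}]'
python3 - <<'E'
from h import *
s=ctrl.capture("side");w=ctrl.capture("wrist")
b=cv2.resize(np.array(s["pixels"])[150:300,270:420],(400,400),interpolation=cv2.INTER_CUBIC);a=cv2.resize(np.array(w["pixels"]),(400,250))
cv2.imwrite("pics/crop5.png",np.hstack([np.vstack([a,np.zeros((150,400,3),np.uint8)]),b]))
E
```

```text
time_s: 15.75
eef_pos: [433.1, 227.1, 118.6]
ee_rot: [0.0, 0.999, -0.038, -0.002]
force: [0.0, 0.3, 0.1]
grip_width: -0.003
grip_force: 0.0
time_s: 16.5
eef_pos: [438.8, 188.4, 121.4]
ee_rot: [-0.0, 0.988, 0.155, 0.001]
force: [-0.6, 1.1, 0.6]
grip_width: 0.001
grip_force: 0.4
```

View pics/crop5.png

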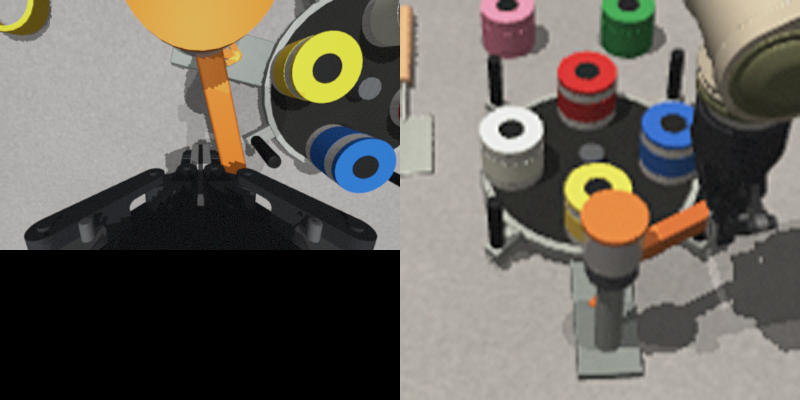

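The arm is now moving with the finger: it rests at crop (205,155) in the wrist half. I keep sweeping and watch the force at the stop.

```bash
python3 -m jog '[{"delta_pos":[1,-4,0],"angular":[0,0,0.035],"fingers":0},{"delta_pos":[4,-10,0],"angular":[0,0,0.105],"fingers":0},{"delta_pos":[7,-17,0],"angular":[0,0,0.175],"fingers":0},{"delta_pos":[10,-23,0],"angular":[0,0,0.245],"fingers":0},{"delta_pos":[14,-29,0],"angular":[0,0,0.315],"fingers":0},{"delta_pos":[18,-35,0],"angular":[0,0,0.385],"fingers":0},{"delta_pos":[23,-40,0],"angular":[0,0,0.455],"fingers":0},{"delta_pos":[28,-45,0],"angular":[0,0,0.525],"fingers":0},{"delta_pos":[34,-50,0],"angular":[0,0,0.595],"fingers":0},{"delta_pos":[39,-54,0],"angular":[0,0,0.665],"fingers":0}]'
python3 -m jog '[{"delta_pos":[6,-4,0],"angular":[0,0,0.07],"fingers":0},{"delta_pos":[13,-8,0],"angular":[0,0,0.14],"fingers":0},{"delta_pos":[19,-11,0],"angular":[0,0,0.21],"fingers":0},{"delta_pos":[26,-13,0],"angular":[0,0,0.28],"fingers":0},{"delta_pos":[30,-14,0],"angular":[0,0,0.32],"fingers":0},{"delta_pos":[33,-15,0],"angular":[0,0,0.35],"fingers":0}]'
cat > sp.py <<'E'
from ang import *
for n,c,z0,z1,u0,v0 in(("scene",cs,130,250,255,375),("side",cd,150,300,270,420)):
    im=np.array(c["pixels"]);m=cv2.inRange(cv2.cvtColor(im,cv2.COLOR_BGR2HSV),(5,150,90),(17,255,255))
    m[:z0]=0;m[z1:]=0;m[:,:u0]=0;m[:,v0:]=0
    k,_,st,ce=cv2.connectedComponentsWithStats(m)
    for i in range(1,k):
        if st[i,4]>15:
            p=ray(c,*ce[i],150)-np.array([*B,0])*1.2*(1 if n=="scene" else -1);d=p[:2]-[537,218]
            print(n,st[i].tolist(),ce[i].round(1),"at z150",p.round(0),np.hypot(*d).round(0),np.degrees(np.arctan2(d[1],d[0])).round(1)%360)
E
python3 sp.py
```

```text
time_s: 17.85
eef_pos: [477.5, 134.5, 120.7]
ee_rot: [0.0, 0.884, 0.468, 0.001]
force: [-0.7, 0.7, 0.8]
grip_width: 0.003
grip_force: 0.4
time_s: 18.6
eef_pos: [510.4, 119.5, 120.5]
ee_rot: [0.0, 0.789, 0.615, 0.0]
force: [-0.1, -0.5, 0.8]
grip_width: -0.0
grip_force: 0.3
scene [345, 138, 16, 10, 127] [352.1 142.3] at z150 [482. 275. 150.] 79.0 133.9
scene [323, 157, 27, 16, 152] [337.2 164.2] at z150 [542. 140. 150.] 78.0 273.9
scene [341, 187, 7, 6, 32] [343.8 189.6] at z150 [656.  58. 150.] 199.0 306.7
side [338, 207, 26, 35, 545] [349.8 227.7] at z150 [536. 167. 150.] 51.0 268.7
```

```bash
python3 -m jog '[{"delta_pos":[2,-0.5,0],"angular":[0,0,0.02],"fingers":0},{"delta_pos":[4,-1,0],"angular":[0,0,0.04],"fingers":0},{"delta_pos":[6,-1.5,0],"angular":[0,0,0.055],"fingers":0},{"delta_pos":[7,-2,0],"angular":[0,0,0.07],"fingers":0}]'
python3 -m jog '[{"delta_pos":[1,0,0],"angular":[0,0,0.01],"fingers":0},{"delta_pos":[2,0,0],"angular":[0,0,0.02],"fingers":0}]'
python3 -m jog '[{"delta_pos":[1,0,0],"angular":[0,0,0.01],"fingers":0},{"delta_pos":[2,0,0],"angular":[0,0,0.02],"fingers":0}]'; python3 sp.py
```

```text
time_s: 19.2
eef_pos: [517.1, 117.3, 119.6]
ee_rot: [-0.0, 0.767, 0.642, -0.0]
force: [-1.3, 0.3, 0.2]
grip_width: 0.001
grip_force: 0.3
time_s: 19.45
eef_pos: [518.1, 117.1, 119.5]
ee_rot: [-0.001, 0.76, 0.65, -0.001]
force: [-9.0, -1.7, 3.9]
grip_width: 0.002
grip_force: 4.4
time_s: 19.7
eef_pos: [518.5, 116.9, 119.4]
ee_rot: [-0.002, 0.753, 0.657, -0.003]
force: [-18.5, -4.4, 9.9]
grip_width: 0.002
grip_force: 9.3
scene [345, 138, 16, 10, 127] [352.  142.4] at z150 [482. 274. 150.] 78.0 134.1
scene [325, 157, 25, 19, 158] [338.1 165. ] at z150 [548. 139. 150.] 80.0 277.7
scene [341, 187, 7, 6, 32] [343.8 189.6] at z150 [656.  58. 150.] 199.0 306.7
side [338, 207, 26, 35, 543] [349.3 227.8] at z150 [537. 167. 150.] 51.0 270.1
```

The stop is reached: force rises to 18 N at the predicted finger angle. I back off, lift clear and do a final check from the wrist camera.

```bash
python3 -m jog '[{"delta_pos":[-6,1,0],"angular":[0,0,0],"fingers":0},{"delta_pos":[-20,3,0],"angular":[0,0,0],"fingers":0},{"delta_pos":[-40,3,0],"angular":[0,0,0],"fingers":0},{"delta_pos":[-50,3,30],"angular":[0,0,-0.18],"fingers":0},{"delta_pos":[-60,3,85],"angular":[0,0,-0.36],"fingers":0},{"delta_pos":[-80,-10,140],"angular":[0,0,-0.54],"fingers":0},{"delta_pos":[-100,-26,190],"angular":[0,0,-0.72],"fingers":0},{"delta_pos":[-100,-26,209],"angular":[0,0,-0.9],"fingers":0},{"delta_pos":[-100,-26,209],"angular":[0,0,-1.08],"fingers":0},{"delta_pos":[-100,-26,209],"angular":[0,0,-1.26],"fingers":0}]'
python3 -m jog '[{"delta_pos":[0,0,0],"angular":[0,0,-0.1],"fingers":0},{"delta_pos":[0,0,0],"angular":[0,0,-0.1],"fingers":0},{"delta_pos":[0,0,0],"angular":[0,0,-0.1],"fingers":0}]'
python3 - <<'E'
from h import *
c=ctrl.capture("wrist");im=np.array(c["pixels"]);h=cv2.cvtColor(im,cv2.COLOR_BGR2HSV);g=cv2.cvtColor(im,cv2.COLOR_BGR2GRAY)
T={}
for k,X in dict(yellow=(543.4,93.5,90),red=(552.5,-75.8,90),blue=(463,4.4,90)).items():
    u,v=proj(c,X).round().astype(int);s=12;y,x=np.mgrid[v-s:v+s+1,u-s:u+s+1]
    w=np.clip(90-g[v-s:v+s+1,u-s:u+s+1].astype(float),0,None)
    T[k]=ray(c,(w*x).sum()/w.sum(),(w*y).sum()/w.sum(),90);print(k,(u,v),T[k].round(1),w.sum())
hub=(T["blue"]+[85*np.cos(np.radians(3)),85*np.sin(np.radians(3)),0])
A=lambda d:np.degrees(np.arctan2(d[1],d[0]))%360
print("blue-red based ang:",A(T["red"]-T["blue"])-90+180+45, A(T["red"]-np.array([548,8.9,90]))-180)
m=cv2.inRange(h,(5,120,60),(19,255,255));m[200:]=0
k,_,st,ce=cv2.connectedComponentsWithStats(m)
for i in range(1,k):
    if st[i,4]>30: print(st[i].tolist(),ce[i].round(1),ray(c,*ce[i],150).round(1))
for n,X in(("hinge150",(537,218,150)),("tip150",(544,93,150)),("end150",(544.5,82,150)),("tin90",(544,93.5,90))):print(n,proj(c,X).round(1))
E
python3 sp.py
```

```text
time_s: 21.05
eef_pos: [421.2, 91.3, 329.0]
ee_rot: [0.0, 0.996, 0.084, 0.001]
force: [-0.3, -0.2, -0.9]
grip_width: -0.0
grip_force: 0.0
time_s: 21.42
eef_pos: [421.1, 91.3, 328.7]
ee_rot: [0.0, 0.999, 0.038, 0.0]
force: [0.0, -0.1, -0.9]
grip_width: -0.002
grip_force: 0.0
yellow (np.int64(326), np.int64(71)) [536.7  93.8  90. ] 7472.0
red (np.int64(463), np.int64(74)) [552.5 -75.7  90. ] 16977.0
blue (np.int64(389), np.int64(142)) [463.    4.3  90. ] 14550.0
blue-red based ang: 453.19437426377203 93.05675937535608
[150, 13, 67, 71, 3701] [183.1  48.1] [544.6 241.  150. ]
[228, 52, 109, 37, 2233] [279.5  64.4] [536.7 142.2 150. ]
hinge150 [205.9  58. ]
tip150 [327.4  60.7]
end150 [338.1  61.1]
tin90 [325.9  70. ]
scene [345, 138, 16, 10, 127] [352.  142.4] at z150 [482. 274. 150.] 78.0 134.1
scene [325, 157, 25, 21, 181] [337.1 165.9] at z150 [549. 133. 150.] 86.0 278.1
scene [341, 187, 7, 6, 32] [343.8 189.6] at z150 [656.  58. 150.] 199.0 306.7
side [338, 202, 26, 40, 588] [348.9 226. ] at z150 [538. 162. 150.] 56.0 270.8
```

```bash
python3 - <<'E'
from h import *
c=ctrl.capture("wrist");h=cv2.cvtColor(np.array(c["pixels"]),cv2.COLOR_BGR2HSV)
m=cv2.inRange(h,(5,120,60),(19,255,255))
P=np.array([ray(c,u,np.argmax(m[45:100,u])+44.5,150)[:2] for u in range(250,332,3)],np.float32)
vx,vy,x,y=cv2.fitLine(P,cv2.DIST_HUBER,0,.01,.01).ravel();print(np.degrees(np.arctan2(vy,vx))%180+180,"far edge x at y=218:",x+(218-y)*vx/vy,"at y=93:",x+(93-y)*vx/vy)
E
```

```text
273.45078 far edge x at y=218: 543.22943 at y=93: 550.7669
```

The arm points along 273.4°, which matches the stop, and the carousel has not moved since it was set. Handing in.

```bash
python3 -c "
from rig import ctrl
print(ctrl.finish_job())"
```

```text
the job is handed in; nothing more can be done
None
```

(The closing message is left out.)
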